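Hold the lock box open with its key

ROBOT

A 7-joint arm with a two-finger parallel gripper is mounted at the origin on a cart in front of the work surface, level with it; the furniture and walls round the work are solid. World frame = base frame: x ahead of the robot, y to its left, z up, the work surface at z = 0. Lengths are in m, angles in rad, forces in N, time in s.
With the tool pointing down it reaches from about 0.425 to 0.95 m from the base axis. Payload 4.7 kg.
Tool frame: the origin (TCP) lies midway between the tips of the shut fingers; the grasp point (between the pads) lies 19 mm behind it (robot.pinch_z is the z of the grasp point in the tool frame, in m); z points along the fingers, y is the direction in which the jaws open and shut (so a half turn about z gives the same grasp; the last joint's range is limited). The gripper opens to 87 mm and grips with 3 to 60 N. Pads are 19 mm wide; open, the fingers measure 117 mm over their backs; the gripper's body (75 mm by 190 mm) begins 51 mm behind the grasp point.
Start: joints at [-1.374, 0.469, -0.049, 1.532, 0.024, 1.141, -0.082], TCP at [0.151, 0.658, 0.223] pointing down, gripper open.
Joint ranges: [-2.59, 2.59], [-0.33, 1.99], [-1.39, 1.29], [0.1, 2.45], [-1.04, 4.18], [0.21, 1.99], [-2.66, 2.66]. Speed limits (rad/s): [2.57, 2.57, 3.14, 3.14, 3.14, 3.14, 3.14].

INTERFACE

Orientations are given as a unit quaternion [x, y, z, w].
In Python, from plant import telemetry, optics, robot gives the robot as it stands.
- The arm moves only by the tool play_rows, never from a script. Its argument "motion" is a list that holds one entry, the list of rows, each a list of 7 numbers: the closure, from -1 (fully open) to 1 (shut), then the shift along the tool's x, y, z in mm, then the turn, a rotation vector about the tool's x, y, z in rad. A call has 1 to 12 rows; each row is the pose to reach, as a shift and turn from the pose commanded when the call began, along the tool's axes at that moment; what a row does not reach only later rows make up. A row lasts 1/12 s, in which the tool goes at most 41.7 mm and 7.16 degrees, less where a joint would pass 70% of its speed; a pose out of reach is approached as far as the arm can. A call with a gripper value outside its range is refused whole. The fingers move at their own pace and stop on an object; "squeeze" is the grip in N (left out, the last holds). Time passes only in rows, so rows that repeat a pose let the fingers close. It gives the time, the measured TCP pose, the force and the opening at its end, in the units of the state.
- telemetry.observe(): the state, without advancing time (a new reading comes with each control period).
- optics.read_camera(name): name is "side" or "top" or "wrist"; returns a dict with "pixels" (400x640x3 uint8, red, green, blue), "fov_y" (degrees; the focal length in pixels is half the picture's height over the tangent of half this angle, whatever the lens; pixels are square), "cx", "cy" (the principal point, pixels), "R" (3x3) and "t" (3): a world point X has camera coordinates R X + t. Camera axes: x right, y down, z forward; pixel columns grow to the right and rows downward; lengths in m; the calibration is good to about 2 mm. The wrist camera is an equidistant fisheye: a pixel r from the principal point sees the ray r / f radians off the axis. A picture is of the moment at which its call begins. There is no depth.
- robot.finish_job(): hands the job in, once; it reports no verdict.
The state is a dict: "time_s": time; "joint_pos": joint angles; "joint_vel": joint speeds; "effort": joint torques, N m; "tcp_pos": TCP position; "tcp_rot": TCP orientation; "ft_force": force on the tool from outside, world axes, zero at the start; "torque": the same for the moment, N m; "opening": finger opening in m.
Only numpy, scipy, OpenCV 4.12 (cv2) and the standard library are available. Lean on these libraries where they do the work, as an engineer would, in place of code of your own. Each camera call takes 0.05 s, during which the arm holds its last target. There are 200 camera calls.

TASK

Unlock the grey steel box: take the key with the round bow out of the wooden key stand, push it straight down into the lock in the box's lid, wiggling it past the sticky pins until its collar sits on the lock plate, then turn it clockwise (seen from above) a quarter turn to the stop. The lock springs back, so finish while still gripping the key and holding it turned there. Leave the T-shaped key in the stand and do not disturb the other things on the worktop.

Things in the scene. Friction and masses are not known exactly. Their poses are not given: they have to be found in the camera images.
- round_key: The key to use: plain steel, 45 g, 67 mm tall, loose, upright in either slot of the stand, its tip 25 mm below the stand's top. Origin: centre of its lower tip; z up the key, y along the blade's width, x across its thickness. Flat bit 4 mm (x) by 16 mm (y), z 0 to 18 mm, lowest 7 mm tapering to 9 mm wide; above it a round neck 4 mm thick. Symmetric: fits the lock either way round.
- key_collar (a point): Centre of the underside of the round key's stop collar (disc 14 mm diameter, 4 mm high), 25 mm above its tip. It rests on the stand's top now and on the lock plate when the key is home.
- key_bow (a point): Centre of the round key's bow, 51 mm above its tip: an upright disc 32 mm diameter, 8 mm thick across the key's x, z 35 to 67 mm above the tip. Grip it across x (pinch the two flat faces). Below it a 9 mm neck down to the collar.
- tee_key: The other key, which does not fit (bit 22 mm wide) and stays in the stand: same plain steel, 67 mm tall, with a T-shaped bow: a bar 46 mm wide (y), 14 mm tall and 8 mm thick on a 9 mm neck. Origin at the centre of its lower tip, axes as for the round key.
- key_stand: Fixed wooden block, 56 (x) x 136 (y) x 34 (z) mm, origin under its centre. Two slots 5.6 mm (x) by 24 mm (y), 31 mm deep, at y = -40 and +40 mm in its frame, one key in each. Draw a key straight up by 30 mm or more to free it.
- lockbox: Fixed grey steel box, about 174 (x) x 154 (y) x 81 (z) mm on rubber feet, origin under its centre, brass bolt on its front (-x) face that draws back as the lock turns. A square aluminium lock plate 48 x 48 mm lies on the middle of the lid, its top 86 mm above the box's underside.
- keyhole (a point): Centre of the keyhole at the top face of the fixed lock plate, axes parallel to the box's. The slot is 5 mm wide along the box's x and 18.5 mm long along its y, bevelled 1.5 mm; plate 5 mm thick. Fully home, the collar rests on the plate and the tip is 25 mm below its top; only within about 2 mm of home is the bit below the plate and free to turn. Turned, it cannot come out.
- lock_pins (a point): Point inside the lock, 13 mm below the plate's top. Two sticky pins reach into the keyway from its two long ends; they stop a straight push of 12 N with about 9 mm and again about 4 mm to go (some 25 N would force each). Wiggling the key 1 to 2 mm to and fro along the slot's length (its y) shoves them aside, and they stay there, so wiggle and push gently by turns.
- lock_plug (a joint): Angle of the lock's plug in rad: 0 at rest (slot in line with the plate's slot), grows clockwise seen from above to a stop at 1.57. A spring pulls it back to 0 with about 0.015 N m at rest and 0.06 N m at a quarter turn. The key turns up to 0.1 rad before the plug follows.
- mug: White dotted mug, 82 x 114 x 91 mm, bystander; origin under its centre.
- egg_cup: Teal egg cup, 50 x 50 x 58 mm, bystander between the stand and the box; origin under its centre.
- candle: Tea light, 38 mm diameter, 15 mm tall, bystander between the stand and the box, nearer the robot; origin under its centre.
- lime_bottle: Squeeze bottle, 52 x 86 x 219 mm, bystander at the back; origin under its centre.
- glass: Small clear glass, 49 x 49 x 62 mm, bystander at the right; origin under its centre.
- onion: Red onion, 64 x 67 x 71 mm, bystander at the back left; origin under its centre.
- tape: Roll of tape, 104 mm diameter, 25 mm tall, bystander at the left; origin under its centre.
- lemon: Lemon, 78 x 55 x 56 mm, bystander at the right; origin under its centre.

How it is judged:
On the way, in this order (a step that is already met when the one before it is completed fails the run):
1. the round key is drawn clear of the stand (z of round_key in the frame of key_stand above 0.036 m and contact force between the fingers and round_key above 0.5 N), for 0.1 s.
2. the key is fully home in the lock, its collar within 2.5 mm of the plate, before the lock is turned (z of key_collar in the frame of keyhole below 0.0025 m and horizontal distance between key_collar and keyhole below 0.004 m and value of joint lock_plug below 0.3 rad), for 0.1 s.
At the end, for the whole second after the job is handed in: The round key stands upright in the lock with its collar within 2.5 mm of the plate and within 4 mm of the keyhole's centre, the plug is held turned by at least 1.3 rad (of 1.57) against its spring with the gripper still on the key, all still, and the T key is in its slot (value of joint lock_plug above 1.3 rad and z of key_collar in the frame of keyhole below 0.0025 m and horizontal distance between key_collar and keyhole below 0.004 m and angle between round_key's own z axis and vertical below 0.15 rad and contact force between the fingers and round_key above 1 N and linear speed of round_key below 0.03 m/s and z of tee_key in the frame of key_stand below 0.02 m and distance of tee_key from where it was at the start of the episode below 0.02 m); the arm keeps its last pose, push and grip.
It fails at once if the T-shaped key is pulled out of the stand (distance of tee_key from where it was at the start of the episode above 0.025 m).
It fails at once if a bystander is pushed more than 3 cm (distance of any of mug, egg_cup, candle, lime_bottle, glass, onion, tape, lemon from where it was at the start of the episode above 0.03 m).
It also fails if it takes over 72 s, if anything falls off the work surface, if the arm or the gripper's body presses on something with over 40 N, if the wrist force passes 120 N, or if a joint passes its speed limit or range.

## Working session

There is one attempt and no reset: what is moved stays moved. The work goes in short steps, Python scripts to look and compute and a tool call to move; the robot and the scene stay as the last step left them, time stands still between calls to the robot, and variables do not carry over. Pictures are saved under pics/ and viewed, about 8 in all and at most 12, crops included, and the job is handed in when it is done.

Besides the shell and the picture viewer there is one more tool, called after "Emit:" as name(argument=value, ...) on one line, values as JSON. play_rows: Moves the arm, as the interface text tells. Its arguments: {"type":"object","properties":{"motion":{"type":"array"},"squeeze":{"type":"number"}},"required":["motion"]}

```bash
ls; mkdir -p pics; cat > h.py <<'E'
import numpy as np, cv2
from plant import telemetry, optics, robot
def grab(n):
    c=optics.read_camera(n); c['f']=200/np.tan(np.radians(c['fov_y'])/2); c['R']=np.array(c['R']);c['t']=np.array(c['t']); return c
def proj(c,X,fish=False):
    p=c['R']@np.array(X)+c['t']
    if fish:
        r=np.hypot(p[0],p[1]); th=np.arctan2(r,p[2]); return c['cx']+c['f']*th*p[0]/r, c['cy']+c['f']*th*p[1]/r
    return c['cx']+c['f']*p[0]/p[2], c['cy']+c['f']*p[1]/p[2]
def ray(c,u,v,fish=False):
    a=np.array([u-c['cx'],v-c['cy']])/c['f']
    if fish:
        th=np.hypot(*a); d=np.array([*(a/th*np.sin(th)),np.cos(th)])
    else: d=np.array([*a,1.])
    return -c['R'].T@c['t'], c['R'].T@d
def onz(c,u,v,z,fish=False):
    o,d=ray(c,u,v,fish); return o+d*(z-o[2])/d[2]
def save(c,name,box=None,s=1):
    im=np.array(c['pixels'])[:,:,::-1]
    if box: im=im[box[1]:box[3],box[0]:box[2]]
    cv2.imwrite('pics/'+name,cv2.resize(im,None,fx=s,fy=s,interpolation=cv2.INTER_CUBIC))
E
python3 - <<'E'
from h import *
import pickle
print(telemetry.observe(), robot.pinch_z)
a=grab('top');save(a,'top1.png')
b=grab('side');save(b,'side1.png')
pickle.dump((a,b),open('c.pkl','wb'))
for c in (a,b): print(c['f'],c['cx'],c['cy'],-c['R'].T@c['t'])
E
```

```text
pics
{'time_s': 0.0, 'joint_pos': array([-1.37388661,  0.4694404 , -0.04861578,  1.53372543,  0.02410679,
        1.14102016, -0.08230391]), 'joint_vel': array([-1.40922992e-03,  8.85679153e-04, -3.51242312e-04, -4.29590904e-04,
       -1.01440996e-03, -8.40772868e-04,  8.85162375e-05]), 'effort': array([ 1.52297189e-04, -5.07964325e+01, -8.11428018e-02, -2.36156452e+01,
       -6.16343203e-02,  3.78867052e-02,  1.62264532e-04]), 'tcp_pos': array([0.15097072, 0.65725864, 0.22148688]), 'tcp_rot': array([ 1.12640315e-01,  9.93635321e-01, -1.00069831e-03, -7.67961478e-05]), 'ft_force': array([ 0.74624932,  0.5002913 , -0.25478379]), 'torque': array([ 0.02213964, -0.00322187, -0.02653897]), 'opening': 0.08715432470781018} -0.0187
362.71644870634236 322.18639407380886 198.86317515132185 [0.41038049 0.02830977 1.3529734 ]
504.3373426277377 324.55302541338546 193.6786318315498 [-0.37198307 -0.41464668  1.04901543]
```

View pics/top1.png

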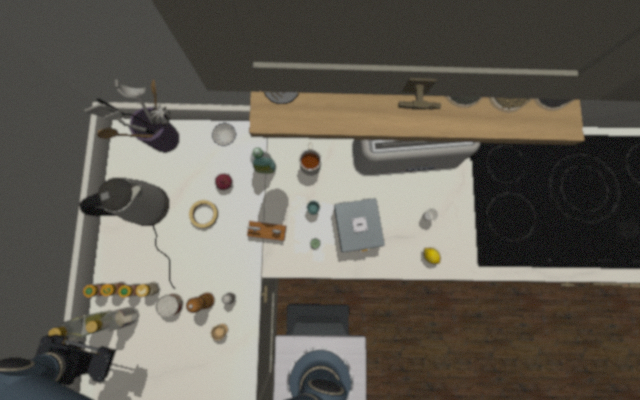

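View pics/side1.png

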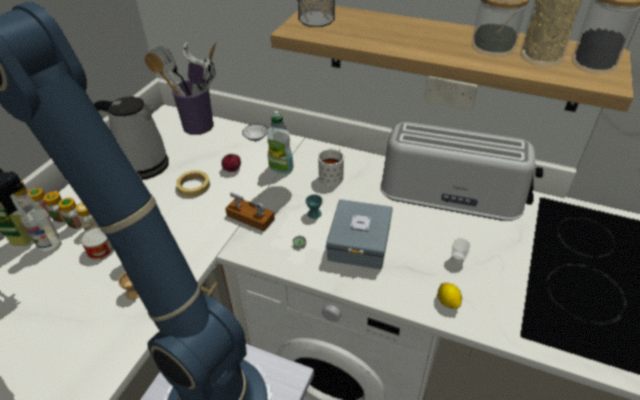

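The top picture shows the stand near (267,231), the box near (358,225), the egg cup at (313,207) and the candle at (315,243). I'll enlarge both next.

```bash
python3 - <<'E'
from h import *
import pickle
a,b=pickle.load(open('c.pkl','rb'))
A=np.array(a['pixels'])[190:260,240:390,::-1];B=np.array(b['pixels'])[180:275,215:400,::-1]
A=cv2.resize(A,(750,350),interpolation=cv2.INTER_CUBIC);B=cv2.resize(B,(740,380),interpolation=cv2.INTER_CUBIC)
cv2.imwrite('pics/topc.png',A);cv2.imwrite('pics/sidec.png',B)
print(onz(a,267,231,.034),onz(a,360,225,.086),onz(a,313,207,.05),onz(a,315,243,.015))
E
```

```text
[0.51892778 0.19917445 0.034     ] [ 0.54136256 -0.13212117  0.086     ] [0.60757614 0.03425567 0.05      ] [0.47959357 0.02444732 0.015     ]
```

View pics/topc.png

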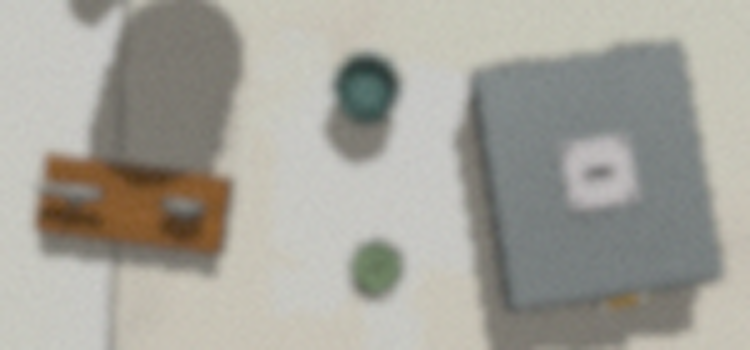

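View pics/sidec.png

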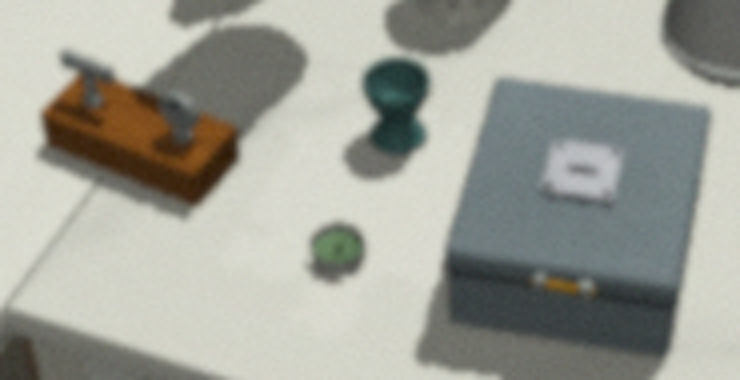

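The longer bar is in the left slot, at crop (74,192), so that is the T key. The round key is in the right slot, near crop (183,207). The lock slot is at crop (599,172). Next I'll work out the approach move.

```bash
cat >> h.py <<'E'
from scipy.spatial.transform import Rotation as Ro
def row(pos,yaw,s=None):
    """row for TCP pos, tool down, tool y at yaw"""
    s=s or telemetry.observe(); R0=Ro.from_quat(s['tcp_rot'])
    y=np.array([np.cos(yaw),np.sin(yaw),0]); z=np.array([0,0,-1.]); x=np.cross(y,z)
    R=Ro.from_matrix(np.array([x,y,z]).T)
    return np.round(R0.inv().apply(np.array(pos)-s['tcp_pos'])*1000,1), np.round((R0.inv()*R).as_rotvec(),4)
E
python3 - <<'E'
from h import *
import pickle
a,b=pickle.load(open('c.pkl','rb'))
T=lambda u,v,z:onz(a,240+u/5,190+v/5,z)
S=lambda u,v,z:onz(b,215+u/4,180+v/4,z)
print('rk',T(183,207,.07),S(178,105,.066),'collar',S(180,146,.036)); print('tk',T(74,192,.07),S(87,67,.066))
cs=[T(u,v,.034) for u,v in [(48,155),(232,180),(220,253),(38,230)]];print(np.array(cs),np.mean(cs,0))
print('kh',T(599,172,.086),S(581,168,.086))
p=[T(u,v,.084) for u,v in [(477,72),(682,42),(720,275),(512,308)]];print(np.array(p),np.mean(p,0))
print(row([.51,.165,.25],-.135))
E
```

```text
rk [0.51514334 0.16072009 0.07      ] [0.51623211 0.16206972 0.066     ] collar [0.50588691 0.15831011 0.036     ]
tk [0.52437765 0.23775993 0.07      ] [0.52751789 0.24239404 0.066     ]
[[0.55415979 0.26373836 0.034     ]
 [0.53831674 0.12962496 0.034     ]
 [0.48536099 0.13656297 0.034     ]
 [0.49967815 0.2682242  0.034     ]] [0.51937891 0.19953762 0.034     ]
kh [ 0.54346307 -0.13142227  0.086     ] [ 0.54331566 -0.13037213  0.086     ]
[[ 0.61325725 -0.04510512  0.084     ]
 [ 0.63771921 -0.19124435  0.084     ]
 [ 0.47309426 -0.21614891  0.084     ]
 [ 0.44795672 -0.07093006  0.084     ]] [ 0.54300686 -0.13085711  0.084     ]
(array([-460.1, -399.6,  -27.7]), array([-1.40e-03,  1.40e-03,  1.48e+00]))
```

Emit:
play_rows(motion=[[[-1,-10,-10,-28,0,0,0.1],[-1,-38,-33,-28,0,0,0.22],[-1,-68,-59,-28,0,0,0.34],[-1,-98,-85,-28,0,0,0.46],[-1,-128,-111,-28,0,0,0.58],[-1,-158,-137,-28,0,0,0.7],[-1,-188,-163,-28,0,0,0.82],[-1,-218,-189,-28,0,0,0.94],[-1,-248,-215,-28,0,0,1.06],[-1,-278,-241,-28,0,0,1.18],[-1,-308,-267,-28,0,0,1.3],[-1,-338,-293,-28,0,0,1.42]]], squeeze=30)

```text
time_s: 1.1
tcp_pos: [0.4154, 0.2948, 0.2504]
tcp_rot: [0.735, 0.678, -0.0, -0.0]
ft_force: [1.3, 0.5, -0.5]
opening: 0.0872
```

```bash
python3 - <<'E'
from h import *
s=telemetry.observe();print(s['time_s'],s['tcp_pos'],s['joint_pos'],s['ft_force'])
print(row([.51,.165,.2],-.115))
E
```

```text
1.1 [0.41541828 0.29475732 0.25041646] [-1.02480658  0.17079867  0.37348549  1.90238323 -0.07073102  1.08125057
 -0.703648  ] [ 1.28330419  0.5257245  -0.51850946]
(array([-121.7,  104.8,   50.4]), array([-0.0004, -0.0001,  0.0343]))
```

Emit:
play_rows(motion=[[[-1,-28,24,10,0,0,0.03],[-1,-56,48,20,0,0,0.035],[-1,-84,72,32,0,0,0.035],[-1,-108,93,44,0,0,0.035],[-1,-122,105,50,0,0,0.035],[-1,-122,105,50,0,0,0.035],[-1,-122,105,50,0,0,0.035],[-1,-122,105,50,0,0,0.035]]])

```text
time_s: 1.77
tcp_pos: [0.5099, 0.1682, 0.2004]
tcp_rot: [0.744, 0.668, -0.0, -0.0]
ft_force: [-0.8, 0.2, -0.0]
opening: 0.0869
```

```bash
python3 - <<'E'
from h import *
import pickle
s=telemetry.observe();print(s['time_s'],s['tcp_pos'],s['joint_pos'],s['joint_vel'].round(3))
c=grab('wrist');pickle.dump(c,open('w1.pkl','wb'))
save(c,'w1.png',s=1.25); print(c['f'],-c['R'].T@c['t'],c['R'])
for X in ([.515,.160,.076],[.524,.2395,.076],[.515,.16,.034]):print(proj(c,X,True))
E
```

```text
1.7667 [0.50989831 0.16823324 0.20043046] [-0.77540738  0.27867167  0.46279434  1.90877138 -0.14862349  0.98779197
 -0.35451303] [-0.017 -0.009 -0.01  -0.003  0.002 -0.001  0.002]
309.70691628693146 [0.51770195 0.244802   0.36249333] [[ 0.99418043 -0.10771458 -0.00168499]
 [-0.10301195 -0.95512079  0.27772795]
 [-0.03152472 -0.27593812 -0.96065829]]
(np.float64(330.6864264894458), np.float64(201.73300960548897))
(np.float64(331.5007712818216), np.float64(117.78550719352532))
(np.float64(329.8945385842922), np.float64(190.87170005426984))
```

View pics/w1.png

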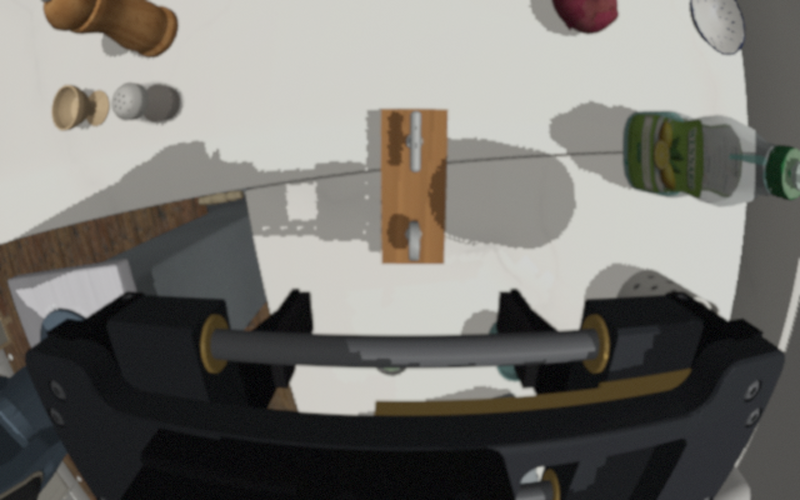

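```bash
python3 - <<'E'
from h import *
import pickle
c=pickle.load(open('w1.pkl','rb'))
save(c,'w1c.png',(290,75,375,220),4)
E
```

```text
(no output)
```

View pics/w1c.png

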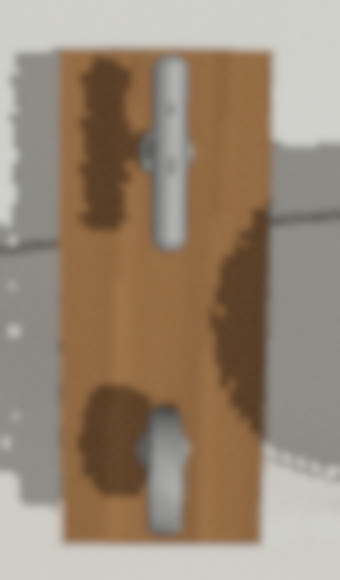

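```bash
python3 - <<'E'
from h import *
import pickle
c=pickle.load(open('w1.pkl','rb'))
F=lambda u,v,z:onz(c,290+u/4,75+v/4,z,True)
print('bow',F(167,471,.06),'col',F(165,448,.037)); print('T bar',F(170,152,.069),F(172,56,.074),F(169,249,.074), 'Tcol',F(166,152,.037))
C=np.array([F(u,v,.034) for u,v in [(58,50),(272,50),(262,542),(62,542)]]);print(C,C.mean(0))
for d in (C[0]-C[3],C[1]-C[2]):print(np.arctan2(-d[0],d[1]),np.hypot(*d[:2]))
for d in (C[1]-C[0],C[2]-C[3]):print(np.arctan2(d[1],d[0]),np.hypot(*d[:2]))
E
```

```text
bow [0.51687761 0.16456231 0.06      ] col [0.51692628 0.16492103 0.037     ]
T bar [0.5255612 0.2437855 0.069    ] [0.52825195 0.26603602 0.074     ] [0.5228357  0.22130881 0.074     ] Tcol [0.5253857  0.24378118 0.037     ]
[[0.50037414 0.27388494 0.034     ]
 [0.55593956 0.26819792 0.034     ]
 [0.54120973 0.13439982 0.034     ]
 [0.48561279 0.14042295 0.034     ]] [0.52078406 0.20422641 0.034     ]
-0.11015564963246668 0.13427583442033078
-0.10964841911589815 0.13460646878943533
-0.10199291239906579 0.055855687045470316
-0.10791480094851351 0.05592224312555875
```

```bash
python3 - <<'E'
from h import *
print(row([.517,.1645,.041],-.11))
E
```

```text
(array([ -3.6,   7.6, 159.7]), array([-0.0004, -0.0009,  0.0024]))
```

Emit:
play_rows(motion=[[[-1,-4,8,30,0,0,0.002],[-1,-4,8,60,0,0,0.002],[-1,-4,8,90,0,0,0.002],[-1,-4,8,105,0,0,0.002],[-1,-4,8,110,0,0,0.002],[-1,-4,8,110,0,0,0.002],[-1,-4,8,110,0,0,0.002],[-1,-4,8,110,0,0,0.002]]])

```text
time_s: 2.48
tcp_pos: [0.519, 0.1632, 0.092]
tcp_rot: [0.745, 0.667, 0.002, 0.0]
ft_force: [-0.7, 0.3, -0.0]
opening: 0.0867
```

```bash
python3 - <<'E'
from h import *
import pickle
s=telemetry.observe();print(s['tcp_pos'],s['joint_vel'].round(3))
print(row([.517,.1645,.041],-.11))
c=grab('wrist'); save(c,'w2.png',(200,60,480,330),2.2);pickle.dump(c,open('w2.pkl','wb'))
print(c['f'],[(2.2*(u-200),2.2*(v-60)) for u,v in [proj(c,X,True) for X in ([.517,.1645,.06],[.517,.1645,.037])]])
E
```

```text
[0.5189848  0.16318525 0.09204891] [ 0.004 -0.006  0.003  0.002 -0.001 -0.003  0.002]
(array([ 1. , -2.2, 51. ]), array([ 0.0025, -0.0018, -0.0011]))
309.70691628693146 [(np.float64(267.14831735598796), np.float64(370.248343951715)), (np.float64(267.47175663108544), np.float64(345.50521563824066))]
```

View pics/w2.png

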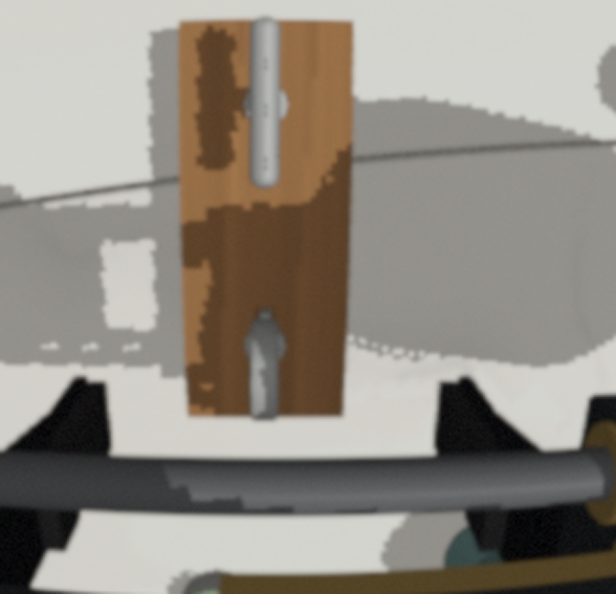

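The wrist crop shows the round key's bow near (264,365) and its collar near (265,345). That's within about 1.5 mm of the prediction, and both fingers straddle it. I'll descend and grip.

Emit:
play_rows(motion=[[[-1,1.5,-3,20,0.002,-0.002,0],[-1,1.5,-3,40,0.002,-0.002,0],[-1,1.5,-3,51,0.002,-0.002,0],[-1,1.5,-3,51,0.002,-0.002,0],[-1,1.5,-3,51,0.002,-0.002,0],[0.5,1.5,-3,51,0.002,-0.002,0],[1,1.5,-3,51,0.002,-0.002,0],[1,1.5,-3,51,0.002,-0.002,0],[1,1.5,-3,51,0.002,-0.002,0],[1,1.5,-3,51,0.002,-0.002,0],[1,1.5,-3,51,0.002,-0.002,0],[1,1.5,-3,51,0.002,-0.002,0]]], squeeze=20)

```text
time_s: 3.53
tcp_pos: [0.5152, 0.1642, 0.0396]
tcp_rot: [0.746, 0.666, -0.001, -0.0]
ft_force: [0.7, -0.0, 0.0]
opening: 0.0478
```

Emit:
play_rows(motion=[[[1,0,0,0,0,0,0],[1,0,0,0,0,0,0],[1,0,0,0,0,0,0],[1,0,0,0,0,0,0],[1,0,0,0,0,0,0],[1,0,0,0,0,0,0]]], squeeze=40)

```text
time_s: 4.03
tcp_pos: [0.5155, 0.1641, 0.0396]
tcp_rot: [0.746, 0.666, -0.001, 0.0]
ft_force: [3.0, -0.6, -1.1]
opening: 0.0084
```

Emit:
play_rows(motion=[[[1,0,0,-3,0,0,0],[1,0,0,-8,0,0,0],[1,0,0,-14,0,0,0],[1,0,0,-20,0,0,0],[1,0,0,-28,0,0,0],[1,0,0,-38,0,0,0],[1,0,0,-58,0,0,0],[1,0,0,-88,0,0,0],[1,0,0,-118,0,0,0],[1,0,0,-140,0,0,0],[1,0,0,-150,0,0,0],[1,0,0,-150,0,0,0]]])

```text
time_s: 5.03
tcp_pos: [0.5164, 0.1649, 0.1922]
tcp_rot: [0.745, 0.667, 0.001, 0.0]
ft_force: [0.5, 0.3, 0.2]
opening: 0.0079
```

```bash
python3 - <<'E'
from h import *
s=telemetry.observe();print(s['tcp_pos'],s['opening'],s['ft_force'],Ro.from_quat(s['tcp_rot']).as_matrix().round(4))
# hover short of lock in -y: same relative view
print(row([.543,-.185,.2],.16))
E
```

```text
[0.51638358 0.16493199 0.19221963] 0.007874691966300203 [0.47024867 0.26899442 0.18381948] [[ 0.1114  0.9938  0.0015]
 [ 0.9938 -0.1114  0.001 ]
 [ 0.0012  0.0013 -1.    ]]
(array([-344.8,   65.4,   -8.1]), array([ 0.0015, -0.001 , -0.2716]))
```

Emit:
play_rows(motion=[[[1,-15,3,0,0,0,0],[1,-40,8,0,0,0,-0.03],[1,-72,14,0,0,0,-0.06],[1,-106,20,0,0,0,-0.09],[1,-140,26,0,0,0,-0.12],[1,-174,32,0,0,0,-0.15],[1,-208,38,0,0,0,-0.18],[1,-242,46,0,0,0,-0.21],[1,-270,52,5,0,0,-0.24],[1,-295,58,10,0,0,-0.27],[1,-310,62,20,0.0015,-0.001,-0.27],[1,-310,62,20,0.0015,-0.001,-0.27]]])

```text
time_s: 6.03
tcp_pos: [0.5397, -0.1546, 0.167]
tcp_rot: [0.651, 0.759, -0.005, -0.002]
ft_force: [0.9, 0.6, -0.1]
opening: 0.0077
```

Emit:
play_rows(motion=[[[1,0,0,0,0,0,0],[1,0,0,0,0,0,0],[1,0,0,0,0,0,0],[1,0,0,0,0,0,0]]])

```text
time_s: 6.37
tcp_pos: [0.5426, -0.1491, 0.17]
tcp_rot: [0.648, 0.761, -0.002, -0.001]
ft_force: [-0.6, -0.4, -1.0]
opening: 0.0075
```

```bash
python3 - <<'E'
from h import *
import pickle
s=telemetry.observe();print(s['time_s'],s['tcp_pos'],s['opening'],s['joint_vel'].round(3),s['joint_pos'].round(2),Ro.from_quat(s['tcp_rot']).as_matrix().round(4))
c=grab('wrist'); save(c,'w3.png',(230,100,430,290),3);pickle.dump(c,open('w3.pkl','wb'))
print(-c['R'].T@c['t'],[(3*(u-230),3*(v-100)) for u,v in [proj(c,X,True) for X in ([.5433,-.131,.086],s['tcp_pos']+[0,0,-.032],s['tcp_pos']+[0,0,-.007])]])
E
```

```text
6.3667 [ 0.54258555 -0.14911289  0.17003365] 0.007454642177894291 [ 0.    -0.003  0.004 -0.002  0.003  0.    -0.   ] [-0.22  0.37  0.53  1.88 -0.22  0.95  0.57] [[-0.1596  0.9872 -0.0037]
 [ 0.9872  0.1596 -0.002 ]
 [-0.0014 -0.004  -1.    ]]
[ 0.53032902 -0.07261918  0.33193235] [(np.float64(297.35104353216093), np.float64(258.0979339343677)), (np.float64(283.7736885512218), np.float64(389.95890317873875)), (np.float64(283.59929691810777), np.float64(436.3568879722038))]
```

View pics/w3.png

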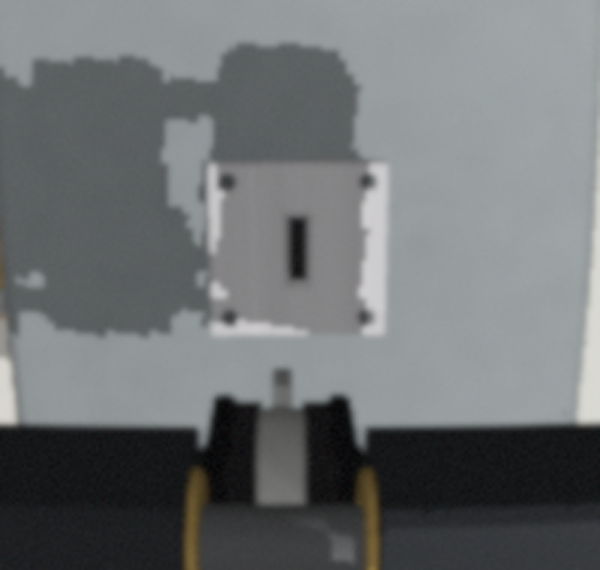

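The keyhole is at crop (298,249), and the slot lies in line with the tool. The key tip shows at (283,372), which is where it should be.

```bash
python3 - <<'E'
from h import *
import pickle
c=pickle.load(open('w3.pkl','rb'))
F=lambda u,v,z=.086:onz(c,230+u/3,100+v/3,z,True)
print('kh',F(298,249)); P=np.array([F(*p) for p in [(207,162),(388,162),(386,335),(212,335)]]);print(P,P.mean(0))
for d in (P[0]-P[3],P[1]-P[2]):print(np.arctan2(-d[0],d[1]),np.hypot(*d[:2]))
a,b=F(298,219),F(298,279);d=a-b;print('slot',np.arctan2(-d[0],d[1]),np.hypot(*d[:2]))
H=np.array([F(*p) for p in [(228,181),(368,181),(366,317),(229,317)]]);print(H.mean(0))
for d in (H[0]-H[3],H[1]-H[2],):print(np.arctan2(-d[0],d[1]),np.hypot(*d[:2]))
for d in (H[1]-H[0],H[2]-H[3]):print(np.arctan2(d[1],d[0]))
E
```

```text
kh [ 0.54305459 -0.12846196  0.086     ]
[[ 0.51517733 -0.10879691  0.086     ]
 [ 0.56285954 -0.10092722  0.086     ]
 [ 0.57145965 -0.14876729  0.086     ]
 [ 0.52341926 -0.15662502  0.086     ]] [ 0.54322895 -0.12877911  0.086     ]
0.17064794936186603 0.04853305186363718
0.17786816847220283 0.048606940672083085
slot 0.16570352688378281 0.016747209091570896
[ 0.5430627  -0.12876266  0.086     ]
0.15457967320144922 0.03807346947457409
0.16952466466366167 0.038116089710950866
0.16346498071434382
0.16232379525277665
```

```bash
python3 - <<'E'
from h import *
print(row([.5432,-.1293,.125],.165))
E
```

```text
(array([19.8,  3.9, 45.1]), array([-0.0037,  0.0016, -0.005 ]))
```

Emit:
play_rows(motion=[[[1,10,2,10,-0.002,0.001,-0.005],[1,19.8,3.9,25,-0.004,0.002,-0.005],[1,19.8,3.9,38,-0.004,0.002,-0.005],[1,19.8,3.9,45,-0.004,0.002,-0.005],[1,19.8,3.9,45,-0.004,0.002,-0.005],[1,19.8,3.9,45,-0.004,0.002,-0.005],[1,19.8,3.9,45,-0.004,0.002,-0.005]]])

```text
time_s: 7.0
tcp_pos: [0.5435, -0.1308, 0.1255]
tcp_rot: [0.647, 0.762, 0.0, 0.001]
ft_force: [-0.0, -0.5, -0.8]
opening: 0.0077
```

```bash
python3 - <<'E'
from h import *
import pickle
s=telemetry.observe();print(s['time_s'],s['tcp_pos'],s['ft_force'],row([.5432,-.1293,.125],.165))
c=grab('wrist'); save(c,'w4.png',(250,140,400,260),5);pickle.dump(c,open('w4.pkl','wb'))
g=lambda X:np.array([(5*(u-250),5*(v-140)) for u,v in [proj(c,X,True)]]).round(1)
ty=np.array([-.164,.986,0])
p=s['tcp_pos'];print('kh',g([.5431,-.1287,.086]),'tip+y',g(p+[0,0,-.0306]+.0045*ty),'shoulder',g(p+[0,0,-.0236]+.008*ty))
E
```

```text
7.0 [ 0.5434705  -0.1308483   0.12550141] [-0.01095292 -0.50170546 -0.80663492] (array([ 1.6, -0. ,  0.5]), array([ 0.001 ,  0.0005, -0.0023]))
kh [[371.6 415.4]] tip+y [[371.8 422.4]] shoulder [[372.  416.2]]
```

View pics/w4.png

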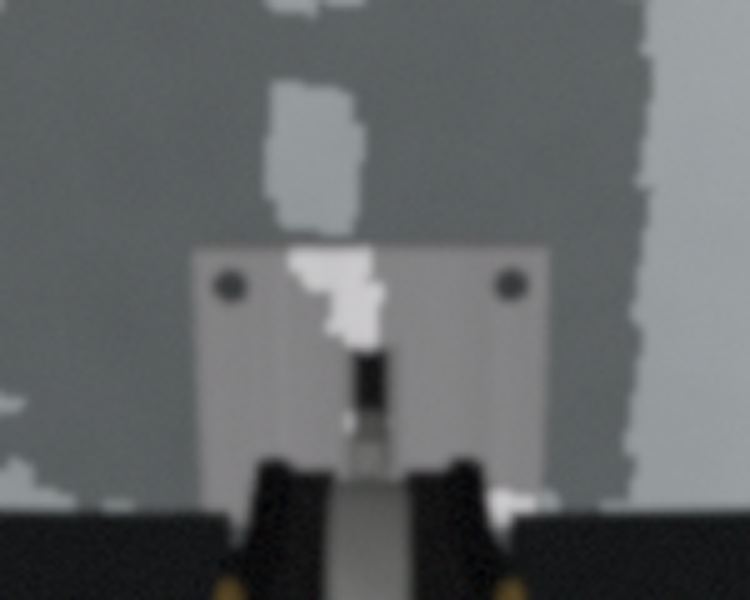

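The key and the slot line up in x at about 369 px. The key's far edge at 410 px confirms the 0.7 mm in-hand offset. Now I'll correct y and enter the slot.

Emit:
play_rows(motion=[[[1,1.6,0,0.5,0.001,0,-0.002],[1,1.6,0,4,0.001,0,-0.002],[1,1.6,0,6,0.001,0,-0.002],[1,1.6,0,8,0.001,0,-0.002],[1,1.6,0,10,0.001,0,-0.002],[1,1.6,0,12,0.001,0,-0.002],[1,1.6,0,14,0.001,0,-0.002],[1,1.6,0,14,0.001,0,-0.002]]])

```text
time_s: 7.72
tcp_pos: [0.5428, -0.129, 0.1105]
tcp_rot: [0.646, 0.763, -0.0, -0.0]
ft_force: [1.1, -0.6, -0.2]
opening: 0.0072
```

Emit:
play_rows(motion=[[[1,0,0,2,0,0,0],[1,0,0,4,0,0,0],[1,0,0,6,0,0,0],[1,0,0,8,0,0,0],[1,0,0,8,0,0,0],[1,0,0,8,0,0,0]]])

```text
time_s: 8.22
tcp_pos: [0.543, -0.13, 0.103]
tcp_rot: [0.647, 0.763, -0.001, 0.0]
ft_force: [1.0, -3.4, -1.4]
opening: 0.0078
```

Emit:
play_rows(motion=[[[1,-0.8,0,1,0,0,0],[1,-0.8,0,3,0,0,0],[1,0.7,0,3,0,0,0],[1,1.2,0,3,0,0,0],[1,-1,0,3,0,0,0],[1,-2.6,0,3,0,0,0],[1,-2.6,0,3.5,0,0,0],[1,1.2,0,3.5,0,0,0],[1,1.2,0,4,0,0,0],[1,-2.6,0,4,0,0,0],[1,-0.8,0,4.5,0,0,0],[1,-0.8,0,4.5,0,0,0]]])

```text
time_s: 9.22
tcp_pos: [0.5433, -0.1297, 0.0985]
tcp_rot: [0.646, 0.763, -0.0, -0.0]
ft_force: [2.1, -1.5, 1.1]
opening: 0.0076
```

Emit:
play_rows(motion=[[[1,0,0,1,0,0,0],[1,0,0,2,0,0,0],[1,2,0,2,0,0,0],[1,2,0,2.5,0,0,0],[1,-2,0,2.5,0,0,0],[1,-2,0,3,0,0,0],[1,2,0,3,0,0,0],[1,2,0,3.5,0,0,0],[1,-2,0,3.5,0,0,0],[1,-2,0,4,0,0,0],[1,0,0,4,0,0,0],[1,0,0,4,0,0,0]]])

```text
time_s: 10.22
tcp_pos: [0.5427, -0.1289, 0.0941]
tcp_rot: [0.646, 0.763, -0.0, -0.001]
ft_force: [1.9, 0.2, 2.9]
opening: 0.0075
```

Emit:
play_rows(motion=[[[1,0,0,0.7,0,0,0],[1,2,0,0.7,0,0,0],[1,2,0,1.2,0,0,0],[1,-2,0,1.2,0,0,0],[1,-2,0,1.7,0,0,0],[1,2,0,1.7,0,0,0],[1,2,0,2.2,0,0,0],[1,-2,0,2.2,0,0,0],[1,-2,0,2.7,0,0,0],[1,0,0,2.7,0,0,0],[1,0,0,2.7,0,0,0],[1,0,0,2.7,0,0,0]]])

```text
time_s: 11.22
tcp_pos: [0.5428, -0.1293, 0.0915]
tcp_rot: [0.646, 0.763, -0.0, -0.001]
ft_force: [2.0, 2.1, -0.3]
opening: 0.0075
```

Emit:
play_rows(motion=[[[1,0,0,0.6,0,0,0],[1,1.5,0,0.8,0,0,0],[1,-1.5,0,1,0,0,0],[1,1.5,0,1.3,0,0,0],[1,-1.5,0,1.6,0,0,0],[1,0,0,1.6,0,0,0],[1,0,0,1.6,0,0,0],[1,0,0,1.6,0,0,0]]])

```text
time_s: 11.88
tcp_pos: [0.5429, -0.1295, 0.0914]
tcp_rot: [0.646, 0.763, 0.0, -0.001]
ft_force: [-1.3, 3.9, 10.5]
opening: 0.0076
```

```bash
python3 - <<'E'
from h import *
import pickle
s=telemetry.observe();print(s['time_s'],s['tcp_pos'],s['ft_force'],s['torque'],s['joint_pos'])
b=grab('side'); c=grab('wrist'); 
A=cv2.resize(np.array(b['pixels'])[185:265,320:400,::-1],(400,400),interpolation=cv2.INTER_CUBIC)
B=cv2.resize(np.array(c['pixels'])[170:250,280:360,::-1],(400,400),interpolation=cv2.INTER_CUBIC)
cv2.imwrite('pics/home.png',np.hstack([A,B]))
E
```

```text
11.8833 [ 0.54291433 -0.12947774  0.09141827] [-1.31247805  3.94614901 10.46866681] [ 0.75221601  0.31449072 -0.01404187] [-0.20352681  0.46313639  0.4727079   1.96065206 -0.29309925  0.78560342
  0.6009879 ]
```

View pics/home.png

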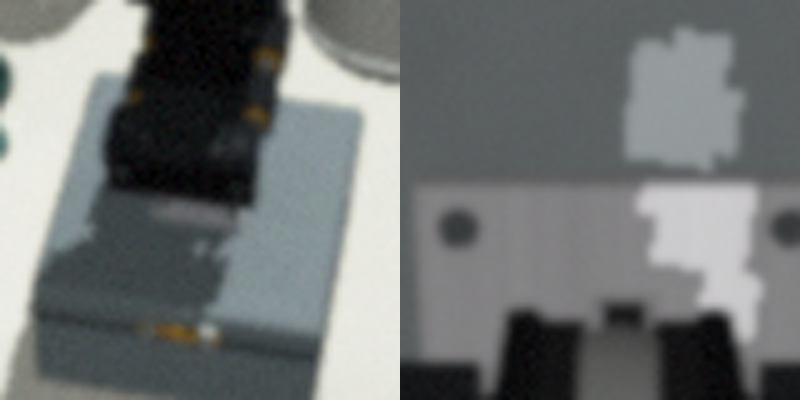

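The z reading stopped at 91.4 mm with 10.5 N upward. Computed home is 91.6 mm, so the collar is on the plate. Now I'll turn clockwise (+z of the tool) while keeping the gentle push.

Emit:
play_rows(motion=[[[1,0,0,0,0,0,0.05],[1,0,0,0,0,0,0.13],[1,0,0,0,0,0,0.21],[1,0,0,0,0,0,0.29],[1,0,0,0,0,0,0.37],[1,0,0,0,0,0,0.45],[1,0.2,-0.2,0,0,0,0.53],[1,0.2,-0.2,0,0,0,0.61],[1,0.3,-0.3,0,0,0,0.69],[1,0.3,-0.3,0,0,0,0.77],[1,0.3,-0.3,0,0,0,0.8],[1,0.3,-0.3,0,0,0,0.8]]])

```text
time_s: 12.98
tcp_pos: [0.5435, -0.1294, 0.0914]
tcp_rot: [0.893, 0.451, 0.0, -0.0]
ft_force: [0.8, 3.9, 9.5]
opening: 0.0075
```

```bash
cat > st.py <<'E'
from h import *
s=telemetry.observe();R=Ro.from_quat(s['tcp_rot']).as_matrix()
print(s['time_s'],s['tcp_pos'].round(4),'F',s['ft_force'].round(1),'M',s['torque'].round(3),'yaw',np.arctan2(R[1,1],R[0,1]).round(3),R[:,2].round(4),s['joint_pos'].round(2),s['opening'])
E
python3 st.py
```

```text
12.9833 [ 0.5435 -0.1294  0.0914] F [0.8 3.9 9.5] M [ 0.622 -0.158  0.002] yaw -0.636 [ 8.e-04  5.e-04 -1.e+00] [-0.36  0.51  0.69  1.97 -0.44  0.81 -0.06] 0.007452657564730938
```

Emit:
play_rows(motion=[[[1,0,0,0,0,0,0.08],[1,0,0,0,0,0,0.16],[1,0,0,0,0,0,0.24],[1,0,0,0,0,0,0.32],[1,0,0,0,0,0,0.4],[1,0,0,0,0,0,0.48],[1,0,0,0,0,0,0.56],[1,0,0,0,0,0,0.64],[1,0,0,0,0,0,0.72],[1,0,0,0,0,0,0.78],[1,0,0,0,0,0,0.81],[1,0,0,0,0,0,0.81]]])

```text
time_s: 13.98
tcp_pos: [0.5437, -0.1295, 0.0914]
tcp_rot: [0.998, 0.062, 0.001, -0.0]
ft_force: [1.3, 3.2, 8.7]
opening: 0.0082
```

```bash
python3 st.py
```

```text
13.9833 [ 0.5437 -0.1295  0.0914] F [1.3 3.2 8.7] M [ 0.635 -0.203  0.063] yaw -1.446 [ 1.1e-03  4.0e-04 -1.0e+00] [-0.5   0.58  0.9   1.98 -0.6   0.87 -0.71] 0.008213127960975296
```

Emit:
play_rows(motion=[[[1,0,0,0,0,0,0.03],[1,0,0,0,0,0,0.06],[1,0,0,0,0,0,0.09],[1,0,0,0,0,0,0.09],[1,0,0,0,0,0,0.09],[1,0,0,0,0,0,0.09]]])

```text
time_s: 14.48
tcp_pos: [0.5437, -0.1295, 0.0915]
tcp_rot: [1.0, 0.018, 0.001, -0.0]
ft_force: [0.9, 2.7, 8.3]
opening: 0.0074
```

```bash
python3 st.py; python3 - <<'E'
from h import *
b=grab('side'); c=grab('wrist'); 
A=cv2.resize(np.array(b['pixels'])[185:265,320:400,::-1],(400,400),interpolation=cv2.INTER_CUBIC)
B=cv2.resize(np.array(c['pixels'])[150:270,260:380,::-1],(400,400),interpolation=cv2.INTER_CUBIC)
cv2.imwrite('pics/end.png',np.hstack([A,B]))
E
```

```text
14.4833 [ 0.5437 -0.1295  0.0915] F [0.9 2.7 8.3] M [ 0.646 -0.255  0.142] yaw -1.534 [ 1.2e-03  6.0e-04 -1.0e+00] [-0.51  0.6   0.92  1.98 -0.62  0.88 -0.79] 0.007429636965332045
```

View pics/end.png

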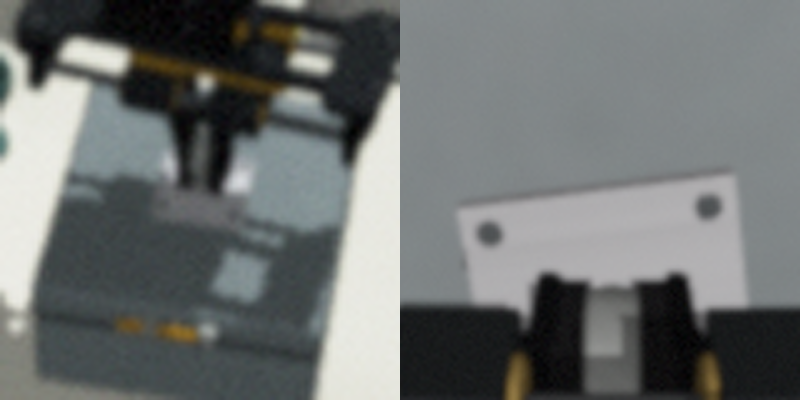

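The brass bolt has drawn back: its yellow part now starts at about 115 px in the left crop, against 150 px before. The moment about z rose to 0.14 N m, well above the spring's 0.06, so the plug is at its stop. Handing in.

```bash
python3 -c "
from h import *
print(robot.finish_job())"; python3 st.py
```

```text
the job is handed in; nothing more can be done
None
the job is handed in; nothing more can be done
```

I took the round key from the stand, wiggled it past both pins until it was home in the lock, and turned it clockwise to the stop. I handed the job in at about 14.5 s with the key still gripped and held there. The hand-in reports no verdict, and the state could not be read afterwards.

**Last checks:**
- **Key home:** before the turn, the push ended at tool height 91.4 mm (computed home 91.6 mm) with about 10 N upward. Height stayed at 91.5 mm through the turn.
- **Lock turned:** the hand turned 1.70 rad, which covers the 1.57 rad travel plus up to 0.1 rad of lost motion. The moment about z rose from 0.06 to 0.14 N m, so the plug was against its stop. The side camera showed the bolt had moved.
- **Grip and alignment:** the fingers stood 7.4 mm open on the 8 mm bow at the 40 N setting, and the tool was within about 2 mrad of vertical.

**Disagreement:** the wrist camera put the stand and keys 2–4 mm further left (+y) than the top and side cameras did. I used the wrist camera for both the grasp and the lock so that its error would largely cancel, and the key went in without jamming.

**Not checked:** I did not re-inspect the T-shaped key or the bystanders at the end. The path stayed well clear of them, and no unexpected forces appeared.

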